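Scan and close a wafer carrier, holding it shut

ROBOT

A 6-joint arm with a two-finger parallel gripper is mounted at the origin on the work surface. World frame = base frame: x ahead of the robot, y to its left, z up, the work surface at z = 0. Lengths are in m, angles in rad, forces in N, time in s.
With the tool pointing down it reaches from about 0.375 to 0.925 m from the base axis. Payload 5.7 kg.
Tool frame: the origin (TCP) lies midway between the tips of the shut fingers; the grasp point (between the pads) lies 19 mm behind it; z points along the fingers, y is the line along which they close (so a half turn about z gives the same grasp; the last joint's range is limited). The gripper opens to 88 mm and grips with 3 to 60 N. Pads are 20 mm wide; open, the fingers measure 115 mm over their backs; the gripper's body (75 mm by 178 mm) begins 61 mm behind the grasp point.
Start: joints at [1.141, 0.359, 1.51, -0, 1.272, -0.115], TCP at [0.186, 0.57, 0.192] pointing down, gripper open.
Joint ranges: [-2.97, 2.97], [-1.01, 2.36], [0.21, 2.38], [-0.96, 4.11], [0.2, 2.71], [-2.98, 2.98]. Speed limits (rad/s): [2.39, 2.39, 3.14, 3.14, 3.14, 3.14].

INTERFACE

Orientations are given as a unit quaternion [w, x, y, z].
In Python, from cell import arm gives the robot as it stands. The module is installed in compiled form; this text tells all that it offers.
- The arm moves only by the tool arm_command, never from a script. Its argument "motion" is a list of rows, each an object of numbers: "tx", "ty", "tz": the shift along the tool's x, y, z in mm; "yaw": the turn about the tool's z in rad; "hand": the closure, from 0 (fully open) to 1 (shut). A call has 1 to 8 rows; each row shifts and turns the commanded pose from where the row before left it, along the tool's axes as they then stand; what a row does not reach is not made up. A row lasts 1/8 s, in which the tool goes at most 62.5 mm and 10.7 degrees, less where a joint would pass 70% of its speed; a pose out of reach is approached as far as the arm can. A call is refused whole if a number of a shift passes 62.5 or a number of a turn 0.188, either way. A call with a gripper value outside its range is refused whole. The fingers move at their own pace and stop on an object; the grip force is fixed at half the most. Time passes only in rows, so rows that do not move let the fingers close. It gives the time, the measured TCP pose, the force, the opening and the grip force at its end, in the units of the state.
- arm.sense(): the state, without advancing time (a new reading comes with each control period).
- arm.read_camera(name): name is "scene" or "top" or "wrist"; returns the picture (400x640x3 uint8, blue, green, red); there is no depth.
- arm.camera_model(name): a dict with "mtx" (3x3 intrinsics, pixels), "R" (3x3) and "t" (3): a world point X has camera coordinates R X + t. Camera axes: x right, y down, z forward; pixel columns grow to the right and rows downward; lengths in m; the calibration is good to about 2 mm. The wrist camera is an equidistant fisheye: a pixel r from the principal point sees the ray r / f radians off the axis. A picture is of the moment at which its call begins: read the wrist's pose just before it. camera_model takes no time and is no camera call; for the wrist camera it gives the pose at the moment of the call.
- arm.finish_job(): hands the job in; it is judged then, once.
The state is a dict: "time": time; "qpos": joint angles; "dq": joint speeds; "effort": joint torques, N m; "tool_pos": TCP position; "ee_rot": TCP orientation; "contact_force": force on the tool from outside, world axes, zero at the start; "torque": the same for the moment, N m; "gripper_width": finger opening in m; "grip_force": force on a finger pad.
Only numpy, scipy, OpenCV 4.12 (cv2) and the standard library are available. Lean on these libraries where they do the work, as an engineer would, in place of code of your own. Each camera call takes 0.05 s, during which the arm holds its last target. There are 200 camera calls.

TASK

Pick up the code reader and hold it still above the carrier base's code label, window pointing squarely down at the middle of the label from 4 to 8 cm away, for a good second, then stand it back in its tray and let go. Then fit the carrier's cover over the two dowel pins of the base, press it down against the springy gasket until it is fully home on the base, and finish while still pressing it shut with the gripper: do not let go at the end. Leave the other things on the table where they are.

Things in the scene. Friction and masses are not known exactly. Their poses are not given: they have to be found in the camera images.
- base: lower half of the wafer carrier, fixed: aluminium block 120 (x) x 150 (y) x 25 mm high, with an apron of the same height, 60 mm wide, sticking out 48 mm on its -x side. Origin: centre of the block's underside, z up. On top: a 76 mm amber wafer inside a square black gasket, and two steel dowel pins
- label (a point): centre of the 30 x 30 mm white code label, facing up on top of the apron: at (-85, 0, 25) mm in the base frame
- pin_thick (a point): centre of the tip of the thick dowel pin: 10 mm diameter, 23 mm tall above the block's top, the last 6 mm tapered to 4 mm; at (0, 60, 48) mm in the base frame
- pin_thin (a point): centre of the tip of the thin dowel pin: 7 mm diameter, 23 mm tall, the last 6 mm tapered to 1 mm; at (0, -60, 48) mm in the base frame
- gasket (a joint): the spring-loaded square rubber gasket frame (96 x 96 mm outside) in the base, in m: 0 = up, its top 6 mm above the block's top; 0.006 = pressed flush with the block's top. It resists with 5.5 N at 0, rising to 11.5 N at 0.006; the cover's own weight does not press it down
- cover: upper half of the carrier, white plastic, 0.2-0.37 kg, flat on the table: plate 120 (x) x 150 (y) x 14 mm; on top a central grip ridge 20 mm thick (x), 70 long (y), from 14 to 48 mm above the underside; a 44 mm wide tab sticks out 13 mm at -x (goes to the apron side). Origin: centre of underside, z up. Fits only with axes parallel to the base's; fully home its origin is 25 mm above the base's
- hole_thick (a point): mouth, on the underside, of the cover's through hole for the thick pin: 12.2 mm diameter with a 2 mm chamfer; at (0, 60, 0) mm in the cover frame
- hole_thin (a point): mouth, on the underside, of the cover's through hole for the thin pin: 9.2 mm diameter with a 2 mm chamfer; at (0, -60, 0) mm in the cover frame
- reader: hand-held code reader, 0.18 kg, standing window-down in its tray: a grey head 50 (x) x 56 (y) x 36 mm high with a black handle above it, 30 (x) x 34 (y) mm thick, reaching up to 124 mm. Origin at the centre of the window in its underside; z points up the handle, so it looks along -z. It reads without a trigger
- tray: the reader's low open black tray, fixed, 110 x 110 x 16 mm, walls 4 mm, inner floor 4 mm above the table. Origin at the centre of its underside
- wafer_box: bystander, leave alone: closed round white wafer box, 88 mm across, 22 mm high, lying flat; origin at the centre of its underside
- eyepiece: bystander, leave alone: black microscope eyepiece standing upright, 42 mm across, 60 mm high; origin at the centre of its underside
- vial: bystander, leave alone: small amber jar, 30 mm across, 50 mm high; origin at the centre of its underside
- wash_bottle: bystander, leave alone: white plastic bottle, 56 mm across, 110 mm high; origin at the centre of its underside
- tweezers: bystander, leave alone: steel tweezers, 130 mm long, lying flat, 8 mm high; origin at the centre of its underside
- dish: bystander, leave alone: shallow glass dish, 76 mm across, 16 mm high; origin at the centre of its underside
Things that resemble listed ones, but are neither listed nor needed, are in the scene too. Of the things that look like the base, the middle-sized one is meant.

How it is judged:
By the outcome, as a careful person would: the job done as asked, in the order asked, and still so for the second after the job is handed in, while the arm keeps its last pose, push and grip.
It also fails if it takes over 64 s, if anything falls off the work surface, if the arm or the gripper's body presses on something with over 40 N, if the wrist force passes 120 N, or if a joint passes its speed limit or range.

## Working session

There is one attempt and no reset: what is moved stays moved. The work goes in short steps, Python scripts to look and compute and a tool call to move; the robot and the scene stay as the last step left them, time stands still between calls to the robot, and variables do not carry over. Pictures are saved under pics/ and viewed, at most 10 in all, crops included, and the job is handed in when it is done.

Besides the shell and the picture viewer there is one more tool, called after ">>>" by a JSON object that holds its "fn" and its "kwargs". arm_command: Moves the arm, as the interface text tells. Its arguments: {"type":"object","properties":{"motion":{"type":"array"}},"required":["motion"]}

```bash
mkdir -p pics; cat > h.py <<'E'
import numpy as np, cv2
from cell import arm
def ray(cam,u,v,m=None):
    m=m or arm.camera_model(cam); K=np.array(m["mtx"]);R=np.array(m["R"]);t=np.array(m["t"])
    x=(u-K[0,2])/K[0,0]; y=(v-K[1,2])/K[1,1]
    if cam=="wrist":
        r=np.hypot(x,y); s=np.sin(r)/r if r>1e-9 else 1; d=np.array([x*s,y*s,np.cos(r)])
    else: d=np.array([x,y,1.])
    return -R.T@t, R.T@d
def onz(cam,u,v,z,m=None):
    c,d=ray(cam,u,v,m); return c+d*(z-c[2])/d[2]
def proj(cam,X,m=None):
    m=m or arm.camera_model(cam); K=np.array(m["mtx"]);p=np.array(m["R"])@X+np.array(m["t"])
    if cam=="wrist":
        r=np.hypot(p[0],p[1]); k=np.arctan2(r,p[2])/max(r,1e-9); return K[0,2]+K[0,0]*k*p[0],K[1,2]+K[1,1]*k*p[1]
    q=K@p; return q[0]/q[2],q[1]/q[2]
E
python3 - <<'E'
from h import *
for n in ("scene","top","wrist"):
    m=arm.camera_model(n); cv2.imwrite(f"pics/{n}0.png",arm.read_camera(n)); print(n,np.round(m["mtx"],1).tolist(),np.round(-np.array(m["R"]).T@m["t"],3),np.round(m["R"],2).tolist())
print(arm.sense())
E
```

```text
scene [[366.9, 0.0, 312.0], [0.0, 366.9, 196.3], [0.0, 0.0, 1.0]] [0.98  0.513 0.9  ] [[-0.7, 0.71, -0.01], [0.55, 0.54, -0.64], [-0.45, -0.45, -0.77]]
top [[367.4, 0.0, 317.5], [0.0, 367.4, 199.9], [0.0, 0.0, 1.0]] [0.279 0.044 1.063] [[-0.17, -0.99, 0.0], [-0.96, 0.17, -0.2], [0.2, -0.04, -0.98]]
wrist [[309.7, 0.0, 323.7], [0.0, 309.7, 200.0], [0.0, 0.0, 1.0]] [0.105 0.596 0.384] [[0.31, 0.95, -0.0], [0.91, -0.29, 0.31], [0.29, -0.1, -0.95]]
{'time': 0.15, 'qpos': array([ 1.14085767e+00,  3.59343620e-01,  1.51118883e+00, -1.55317387e-05,
        1.27254253e+00, -1.15092068e-01]), 'dq': array([ 0.00215633, -0.00263584, -0.00343734, -0.00084443, -0.0005764 ,
       -0.00031727]), 'effort': array([ 6.46484405e-04, -5.15754282e+01, -2.71010005e+01,  6.74767024e-02,
        3.07079335e-02, -9.43857412e-05]), 'tool_pos': array([0.18555894, 0.56995386, 0.19109843]), 'ee_rot': array([-1.92340713e-04,  1.56771586e-01,  9.87634609e-01, -7.15811316e-04]), 'contact_force': array([-0.13019177,  1.13880955,  0.16675768]), 'torque': array([ 0.0104609 ,  0.04887498, -0.01904005]), 'grip_force': 0.0, 'gripper_width': 0.08778877519916124}
```

View pics/top0.png

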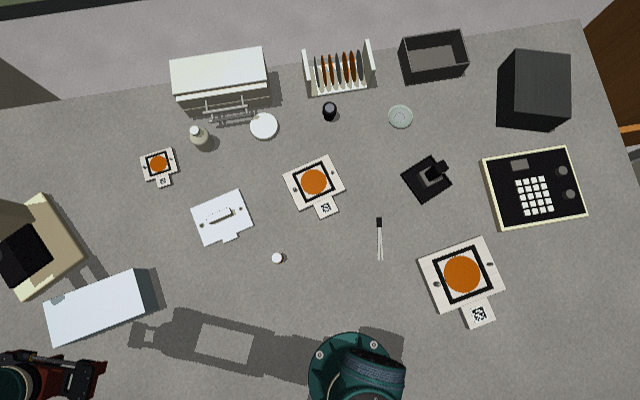

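View pics/scene0.png

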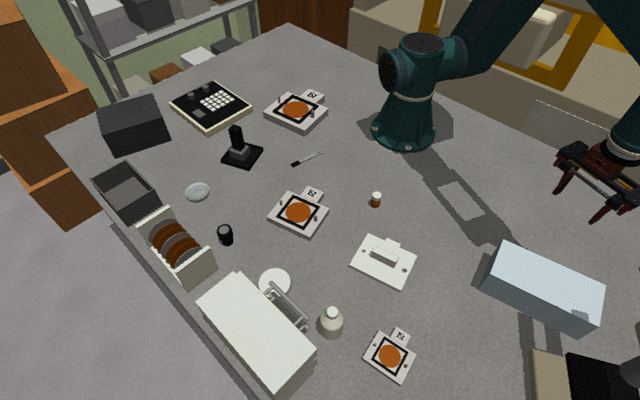

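The top view shows the three base lookalikes. The middle-sized one has its wafer at about (313,182) and its label at (326,208). The cover is at (222,217) with its tab at (232,238), and the reader in its tray is at about (428,178). The scene view agrees: base (298,212), cover (383,262), reader (238,148).

```bash
python3 - <<'E'
from h import *
img=cv2.imread("pics/top0.png"); sc=cv2.imread("pics/scene0.png")
def amber(im,cam,c,w=40):
    h=cv2.cvtColor(im,cv2.COLOR_BGR2HSV); m=cv2.inRange(h,(5,150,80),(22,255,255))
    n,l,s,ce=cv2.connectedComponentsWithStats(m)
    for i in range(1,n):
        if s[i,4]>60: print(cam,"amber",s[i,4],ce[i].round(1),onz(cam,*ce[i],.0255).round(4))
amber(img,"top",0);amber(sc,"scene",0)
for cam,u,v,z in (("top",326,208,.025),("scene",314,192,.025)):print("label",onz(cam,u,v,z).round(4))
# white blobs
for cam,im in (("top",img),("scene",sc)):
    m=cv2.inRange(im,(185,185,185),(255,255,255))
    cs,_=cv2.findContours(m,cv2.RETR_EXTERNAL,cv2.CHAIN_APPROX_NONE)
    for c in cs:
        if 400<cv2.contourArea(c)<6000:
            P=np.array([onz(cam,*p[0],.014)[:2] for p in c],np.float32)*1000
            (x,y),s,a=cv2.minAreaRect(P); print(cam,"white",c[:,0].mean(0).round(),"world",round(x),round(y),np.round(s),round(a,1))
m=cv2.inRange(img,(0,0,0),(45,45,45)); n,l,s,ce=cv2.connectedComponentsWithStats(m)
for i in range(1,n):
    if 390<ce[i][0]<470 and 140<ce[i][1]<210 and s[i,4]>50:
        c=max(cv2.findContours((l==i).astype(np.uint8),0,1)[0],key=len)
        P=np.array([onz("top",*p[0],.016)[:2] for p in c],np.float32)*1000; print("tray",cv2.minAreaRect(P))
a=cv2.resize(img[140:260,180:470],None,fx=2.7,fy=2.7,interpolation=2); cv2.imwrite("pics/c1.png",a)
E
```

```text
top amber 137 [629.2 128.1] [ 0.5452 -0.9566  0.0255]
top amber 205 [157.8 163.3] [0.6776 0.4495 0.0255]
top amber 494 [313.2 181.4] [0.545  0.0086 0.0255]
top amber 1032 [461.6 273.7] [ 0.2144 -0.3519  0.0255]
scene amber 442 [ 8.8 12.3] [ 0.6995 -2.0761  0.0255]
scene amber 576 [429.9  16.5] [-0.8002 -0.4103  0.0255]
scene amber 3125 [570.8  48.6] [-0.9664  0.2304  0.0255]
scene amber 1062 [47.5 92.6] [ 0.8375 -1.1637  0.0255]
scene amber 295 [164.8  71.3] [ 0.4204 -0.953   0.0255]
scene amber 314 [295.2 109.1] [ 0.2106 -0.354   0.0255]
scene amber 405 [ 39.  178.4] [ 1.0407 -0.693   0.0255]
scene amber 380 [297.7 211.9] [0.5476 0.0102 0.0255]
scene amber 371 [389.2 355.8] [0.6861 0.4541 0.0255]
label [ 0.4612 -0.0143  0.025 ]
label [ 0.4578 -0.0098  0.025 ]
top white [ 92. 308.] world 301 665 [127. 256.] 11.5
top white [465. 283.] world 182 -361 [221. 198.] 10.0
top white [221. 218.] world 485 287 [132. 150.] 14.2
top white [315. 187.] world 525 2 [168. 150.] 15.2
top white [263. 124.] world 749 129 [80. 78.] 80.1
top white [217.  69.] world 959 244 [295. 119.] 90.0
scene white [552. 283.] world 239 630 [127. 258.] 11.5
scene white [384. 260.] world 486 287 [130. 149.] 14.1
tray ((501.8658142089844, -329.6387634277344), (108.99571228027344, 135.54281616210938), 22.92781639099121)
```

View pics/c1.png

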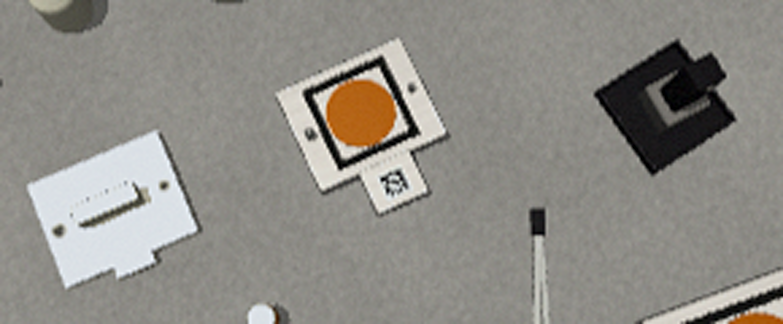

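Crop: base pins at crop (309,133) and (411,88), label (393,182). Cover tab is at (136,266), on the same side as the base's apron. The tray square is centred at about (666,107), turned about 23°, with the handle leaning up and to the right by perspective. So base ≈ (0.546,0.009) at yaw ≈15°, cover ≈ (0.491,0.289) at yaw ≈14°, reader ≈ (0.49,-0.32). Next I'll move over the reader.

>>> {"fn": "arm_command", "kwargs": {"motion": [{"tx": -47.6, "ty": -39.7}, {"tx": -47.6, "ty": -39.7}, {"tx": -47.6, "ty": -39.7}, {"tx": -47.6, "ty": -39.7}, {"tx": -47.6, "ty": -39.7}, {"tx": -47.6, "ty": -39.7}, {"tx": -47.6, "ty": -39.7}, {"tx": -47.6, "ty": -39.7}]}}

```text
validation failed for argument at $.mo...
```

>>> {"fn": "arm_command", "kwargs": {"motion": [{"tx": -23, "ty": -54}, {"tx": -23, "ty": -54}, {"tx": -23, "ty": -54}, {"tx": -23, "ty": -54}, {"tx": -23, "ty": -54}, {"tx": -23, "ty": -54}, {"tx": -23, "ty": -54}, {"tx": -23, "ty": -54}]}}

```text
validation failed for argument at $.mo...
```

>>> {"fn": "arm_command", "kwargs": {"motion": [{"yaw": 0.171}, {"yaw": 0.171}, {"yaw": 0.171}, {"yaw": 0.171}, {"yaw": 0.171}, {}]}}

```text
validation failed for argument at $.mo...
```

```bash
python3 - <<'E'
from h import *
import pickle
m=arm.camera_model("wrist"); cv2.imwrite("pics/w1.png",arm.read_camera("wrist")); pickle.dump(m,open("w1.pkl","wb"))
s=arm.sense(); print(s["time"],s["tool_pos"],s["ee_rot"],s["qpos"])
E
```

```text
0.2 [0.18560948 0.57010724 0.19123089] [-1.48609432e-04  1.56758464e-01  9.87636810e-01 -5.40868373e-04] [ 1.14088098e+00  3.59246597e-01  1.51099254e+00 -5.12164378e-06
  1.27247533e+00 -1.15098429e-01]
```

View pics/w1.png

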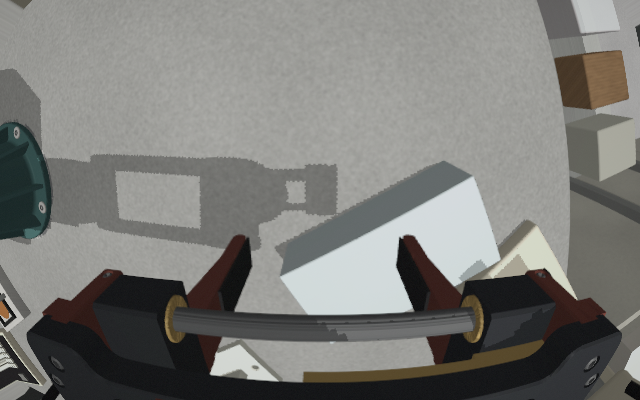

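The moves were refused, so nothing moved; the rows probably need every field. The wrist view shows only the fingers (tips at about (245,240) and (405,240)) and the light blue box.

>>> {"fn": "arm_command", "kwargs": {"motion": [{"tx": -47.6, "ty": -39.7, "tz": 0, "yaw": 0, "hand": 0}, {"tx": -47.6, "ty": -39.7, "tz": 0, "yaw": 0, "hand": 0}, {"tx": -47.6, "ty": -39.7, "tz": 0, "yaw": 0, "hand": 0}, {"tx": -47.6, "ty": -39.7, "tz": 0, "yaw": 0, "hand": 0}, {"tx": -47.6, "ty": -39.7, "tz": 0, "yaw": 0, "hand": 0}, {"tx": -47.6, "ty": -39.7, "tz": 0, "yaw": 0, "hand": 0}, {"tx": -47.6, "ty": -39.7, "tz": 0, "yaw": 0, "hand": 0}, {"tx": -47.6, "ty": -39.7, "tz": 0, "yaw": 0, "hand": 0}]}}

```text
time: 1.2
tool_pos: [0.4504, 0.1488, 0.1919]
ee_rot: [0.0, 0.157, 0.988, 0.0]
contact_force: [1.0, 0.5, -0.1]
gripper_width: 0.0878
grip_force: 0.0
```

>>> {"fn": "arm_command", "kwargs": {"motion": [{"tx": -23, "ty": -54, "tz": 0, "yaw": 0, "hand": 0}, {"tx": -23, "ty": -54, "tz": 0, "yaw": 0, "hand": 0}, {"tx": -23, "ty": -54, "tz": 0, "yaw": 0, "hand": 0}, {"tx": -23, "ty": -54, "tz": 0, "yaw": 0, "hand": 0}, {"tx": -23, "ty": -54, "tz": 0, "yaw": 0, "hand": 0}, {"tx": -23, "ty": -54, "tz": 0, "yaw": 0, "hand": 0}, {"tx": -23, "ty": -54, "tz": 0, "yaw": 0, "hand": 0}, {"tx": -23, "ty": -54, "tz": 0, "yaw": 0, "hand": 0}]}}

```text
time: 2.2
tool_pos: [0.4905, -0.3191, 0.1917]
ee_rot: [0.0, 0.157, 0.988, 0.0]
contact_force: [0.4, 0.0, 0.1]
gripper_width: 0.0878
grip_force: 0.0
```

>>> {"fn": "arm_command", "kwargs": {"motion": [{"tx": 0, "ty": 0, "tz": 0, "yaw": 0.171, "hand": 0}, {"tx": 0, "ty": 0, "tz": 0, "yaw": 0.171, "hand": 0}, {"tx": 0, "ty": 0, "tz": 0, "yaw": 0.171, "hand": 0}, {"tx": 0, "ty": 0, "tz": 0, "yaw": 0.171, "hand": 0}, {"tx": 0, "ty": 0, "tz": 0, "yaw": 0.171, "hand": 0}, {"tx": 0, "ty": 0, "tz": 0, "yaw": 0, "hand": 0}]}}

```text
time: 2.95
tool_pos: [0.4906, -0.3171, 0.1916]
ee_rot: [-0.0, 0.551, 0.834, -0.0]
contact_force: [-0.5, 0.2, 0.6]
gripper_width: 0.0882
grip_force: 0.0
```

```bash
python3 - <<'E'
from h import *
import pickle
m=arm.camera_model("wrist"); cv2.imwrite("pics/w2.png",arm.read_camera("wrist")); pickle.dump(m,open("w2.pkl","wb"))
s=arm.sense(); print(s["time"],s["tool_pos"],s["ee_rot"],s["qpos"])
E
```

```text
3.0 [ 0.49061411 -0.31707492  0.1916484 ] [-1.39000103e-04  5.50637926e-01  8.34744184e-01 -4.71473520e-05] [-6.91891868e-01  3.36371789e-01  1.54531033e+00 -1.30142290e-04
  1.26017666e+00 -1.09639186e+00]
```

View pics/w2.png

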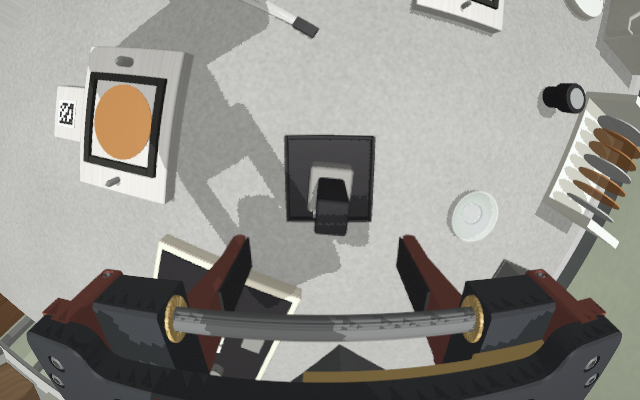

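The wrist view shows the tray rim corners at about (286,136), (375,136), (372,221) and (287,221), the grey head around (331,185), and the handle leaning down to (332,233). I'll enlarge it.

```bash
python3 - <<'E'
from h import *
import pickle
m=pickle.load(open("w2.pkl","rb")); im=cv2.imread("pics/w2.png")
c=cv2.resize(im[125:245,275:385],None,fx=5,fy=5,interpolation=2); c=cv2.convertScaleAbs(c,alpha=2.2,beta=0); cv2.imwrite("pics/c2.png",c)
P=np.array([onz("wrist",u,v,.016,m) for u,v in((286,136),(375,136),(372,221),(287,221))]);print(P.round(4),P.mean(0))
E
```

```text
[[ 0.4311 -0.2918  0.016 ]
 [ 0.5289 -0.2499  0.016 ]
 [ 0.5723 -0.3498  0.016 ]
 [ 0.4715 -0.3926  0.016 ]] [ 0.50092328 -0.32103666  0.016     ]
```

View pics/c2.png

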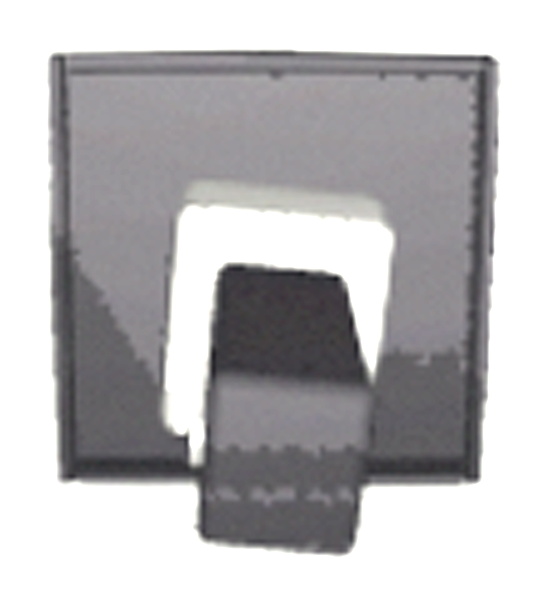

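```bash
python3 - <<'E'
from h import *
import pickle
m=pickle.load(open("w2.pkl","rb")); s=arm.sense()
for z,L in ((.128,((217,377),(372,388),(357,553),(199,540))),(.040,((180,204),(394,228),(163,430))),(.04,((220,264),(342,272)))):
    P=np.array([onz("wrist",u/5+274.9,v/5+124.9,z,m) for u,v in L]);print(P.round(4).tolist(),P.mean(0).round(4))
    for i in range(len(P)-1): d=P[i+1]-P[i]; print("  len %.1f ang %.1f"%(1000*np.hypot(d[0],d[1]),np.degrees(np.arctan2(d[1],d[0]))))
E
```

```text
[[0.4856, -0.317, 0.128], [0.5113, -0.3083, 0.128], [0.5219, -0.3381, 0.128], [0.4945, -0.3469, 0.128]] [ 0.5033 -0.3276  0.128 ]
  len 27.1 ang 18.8
  len 31.6 ang -70.3
  len 28.8 ang -162.2
[[0.4715, -0.3091, 0.04], [0.5185, -0.2951, 0.04], [0.4885, -0.3609, 0.04]] [ 0.4928 -0.3217  0.04  ]
  len 49.0 ang 16.6
  len 72.4 ang -114.5
[[0.4853, -0.3184, 0.04], [0.5117, -0.3092, 0.04]] [ 0.4985 -0.3138  0.04  ]
  len 28.0 ang 19.2
```

>>> {"fn": "arm_command", "kwargs": {"motion": [{"tx": -15, "ty": 7.6, "tz": 0, "yaw": 0, "hand": 0}, {"tx": 0, "ty": 0, "tz": 0, "yaw": 0.087, "hand": 0}, {"tx": 0, "ty": 0, "tz": 39, "yaw": 0, "hand": 0}, {"tx": 0, "ty": 0, "tz": 39, "yaw": 0, "hand": 0}, {"tx": 0, "ty": 0, "tz": 39, "yaw": 0, "hand": 0}, {"tx": 0, "ty": 0, "tz": 0, "yaw": 0, "hand": 0}]}}

```text
time: 3.75
tool_pos: [0.5021, -0.3269, 0.0719]
ee_rot: [-0.003, 0.587, 0.809, 0.0]
contact_force: [-0.4, 0.1, -0.2]
gripper_width: 0.0878
grip_force: 0.0
```

>>> {"fn": "arm_command", "kwargs": {"motion": [{"tx": 0, "ty": 0, "tz": 0, "yaw": 0, "hand": 1}, {"tx": 0, "ty": 0, "tz": 0, "yaw": 0, "hand": 1}, {"tx": 0, "ty": 0, "tz": 0, "yaw": 0, "hand": 1}, {"tx": 0, "ty": 0, "tz": 0, "yaw": 0, "hand": 1}, {"tx": 0, "ty": 0, "tz": 0, "yaw": 0, "hand": 1}, {"tx": 0, "ty": 0, "tz": 0, "yaw": 0, "hand": 1}, {"tx": 0, "ty": 0, "tz": 0, "yaw": 0, "hand": 1}, {"tx": 0, "ty": 0, "tz": 0, "yaw": 0, "hand": 1}]}}

```text
time: 4.75
tool_pos: [0.5035, -0.328, 0.0748]
ee_rot: [-0.0, 0.588, 0.809, -0.0]
contact_force: [-0.7, 0.6, 1.5]
gripper_width: 0.03
grip_force: 29.9
```

>>> {"fn": "arm_command", "kwargs": {"motion": [{"tx": 0, "ty": 0, "tz": -30, "yaw": 0, "hand": 1}, {"tx": 0, "ty": 0, "tz": -40, "yaw": 0, "hand": 1}, {"tx": 0, "ty": 0, "tz": -40, "yaw": 0, "hand": 1}, {"tx": 0, "ty": 0, "tz": -20, "yaw": 0, "hand": 1}]}}

```text
time: 5.25
tool_pos: [0.5043, -0.3285, 0.2069]
ee_rot: [0.001, 0.588, 0.809, -0.0]
contact_force: [1.0, 0.6, -2.2]
gripper_width: 0.0296
grip_force: 29.9
```

```bash
python3 - <<'E'
from h import *
import pickle
m=pickle.load(open("w2.pkl","rb"))
print("wrist wafer,label",onz("wrist",123,121,.0255,m),onz("wrist",66,113,.025,m))
# label: dark code modules near guess
for cam,f in (("top","top0"),("scene","scene0")):
    im=cv2.imread(f"pics/{f}.png"); u,v=map(int,proj(cam,np.array([.463,-.012,.025])));w=9
    g=cv2.cvtColor(im,6)[v-w:v+w+1,u-w:u+w+1].astype(float); g=cv2.GaussianBlur(g,(0,0),.8); wt=np.clip(200-g,0,None)
    # keep dark inside the apron only
    ys,xs=np.mgrid[-w:w+1,-w:w+1]; wt[np.hypot(xs,ys)>7]=0
    print(cam,(u,v),onz(cam,u+(wt*xs).sum()/wt.sum(),v+(wt*ys).sum()/wt.sum(),.025))
E
```

```text
wrist wafer,label [ 0.21364458 -0.34813862  0.0255    ] [ 0.0963742  -0.37033423  0.025     ]
top (325, 207) [ 0.46480352 -0.01374995  0.025     ]
scene (312, 192) [ 0.46105789 -0.01553344  0.025     ]
```

>>> {"fn": "arm_command", "kwargs": {"motion": [{"tx": 30, "ty": 5.7, "tz": 0, "yaw": 0, "hand": 1}, {"tx": 50, "ty": 9.4, "tz": 0, "yaw": 0, "hand": 1}, {"tx": 60, "ty": 11.3, "tz": 0, "yaw": 0, "hand": 1}, {"tx": 60, "ty": 11.3, "tz": 0, "yaw": 0, "hand": 1}, {"tx": 60, "ty": 11.3, "tz": 0, "yaw": 0, "hand": 1}, {"tx": 35, "ty": 6.5, "tz": 0, "yaw": 0, "hand": 1}, {"tx": 16, "ty": 3, "tz": 0, "yaw": 0, "hand": 1}, {"tx": 0, "ty": 0, "tz": 0, "yaw": 0, "hand": 1}]}}

```text
time: 6.25
tool_pos: [0.4632, -0.0139, 0.2047]
ee_rot: [0.0, 0.587, 0.809, -0.0]
contact_force: [0.3, -0.7, -1.7]
gripper_width: 0.0298
grip_force: 30.0
```

```bash
python3 - <<'E'
from h import *
import pickle
m=arm.camera_model("wrist"); cv2.imwrite("pics/w3.png",arm.read_camera("wrist")); pickle.dump(m,open("w3.pkl","wb"))
s=arm.sense(); print(s["time"],s["tool_pos"],s["ee_rot"]); print(proj("wrist",np.array([.463,-.014,.025]),m))
E
```

```text
6.3 [ 0.4634749  -0.01475612  0.20471098] [ 2.69463590e-04  5.87568653e-01  8.09174209e-01 -3.24358324e-04]
(np.float64(323.5334571720529), np.float64(172.8776176126514))
```

View pics/w3.png

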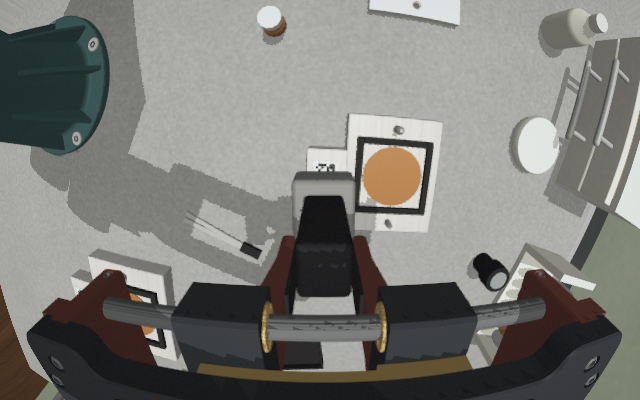

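This view shows the label's upper part at about (323,160), above the reader head, plus the wafer at (391,177), the gasket, and pins at (398,130) and (388,224). I'll compute the base pose from the gasket quad.

```bash
cat >> h.py <<'E'
def gasket(im,m,guess=(391,177)):
    h=cv2.cvtColor(im,cv2.COLOR_BGR2HSV); a=cv2.inRange(h,(5,90,80),(22,255,255))
    n,l,s,ce=cv2.connectedComponentsWithStats(a); i=1+np.argmin(np.hypot(*(ce[1:]-guess).T)+1e3*(s[1:,4]<500))
    w=onz("wrist",*ce[i],.0255,m)
    d=cv2.inRange(im,(0,0,0),(75,75,75)); best=None
    for c in cv2.findContours(d,cv2.RETR_CCOMP,cv2.CHAIN_APPROX_NONE)[0]:
        if cv2.pointPolygonTest(c,tuple(map(float,ce[i])),False)>0 and cv2.contourArea(c)>1000:
            P=np.array([onz("wrist",*p[0],.031,m)[:2]*1000 for p in c],np.float32); r=cv2.minAreaRect(P); print("gasket",np.round(r[0],1),np.round(r[1],1),round(r[2],2))
    print("wafer",ce[i].round(1),w.round(4))
E
python3 - <<'E'
from h import *
import pickle
m=pickle.load(open("w3.pkl","rb")); im=cv2.imread("pics/w3.png"); gasket(im,m)
print("pins tips thick/thin?",onz("wrist",398,127,.048,m),onz("wrist",388,221,.048,m))
for y in (.0,):
  for q in ((308,148),(347,149)): print("apron corner",onz("wrist",*q,.025,m))
# label dark modules
g=cv2.cvtColor(im,6)[150:172,308:346]; print(g[2:22:2,4:36:2])
E
```

```text
gasket [545.    9.3] [95.4 94.4] 15.2
gasket [544.3   9.5] [82.5 82.6] 15.15
wafer [391.5 175.9] [0.5449 0.0094 0.0255]
pins tips thick/thin? [0.52530296 0.06928853 0.048     ] [ 0.55548831 -0.04153879  0.048     ]
apron corner [0.43551827 0.0096637  0.025     ]
apron corner [0.48079487 0.02320011 0.025     ]
[[223 223 225 222 224 226 226 228 225 223 220 224 226 226 227 224]
 [222 222 225 223 224 226 226 228 225 223 221 224 226 226 226 225]
 [223 222 225 222 224 225 226 227 225 222 221 224 227 226 226 225]
 [223 222 225 222 224 225 226 227 225 222 221 223 226 226 225 225]
 [222 221 228 212 226 227 214 217 225 221 222 223 225 226 225 224]
 [222 232 232 219 217 232 232 232 231 227 231 231 227 227 224 224]
 [222 232 232 151  88  65  74 178 231 152 111 189 232 227 224 224]
 [225 232 144 183 194 114 182 179 183  82  83 113 231 227 223 224]
 [208 232 187 207 187 164 224 204  89 122  81 135 230 227 223 224]
 [221 214 227 124 160 227 226 200  59 214 142 124 227 223 219 221]]
```

>>> {"fn": "arm_command", "kwargs": {"motion": [{"tx": 2, "ty": 0, "tz": 20, "yaw": 0, "hand": 1}, {"tx": 0, "ty": 0, "tz": 20, "yaw": 0, "hand": 1}, {"tx": 0, "ty": 0, "tz": 9, "yaw": 0, "hand": 1}, {"tx": 0, "ty": 0, "tz": 0, "yaw": 0, "hand": 1}, {"tx": 0, "ty": 0, "tz": 0, "yaw": 0, "hand": 1}, {"tx": 0, "ty": 0, "tz": 0, "yaw": 0, "hand": 1}, {"tx": 0, "ty": 0, "tz": 0, "yaw": 0, "hand": 1}, {"tx": 0, "ty": 0, "tz": 0, "yaw": 0, "hand": 1}]}}

```text
time: 7.3
tool_pos: [0.4627, -0.0122, 0.156]
ee_rot: [0.0, 0.588, 0.809, 0.0]
contact_force: [1.1, -0.7, -1.7]
gripper_width: 0.0295
grip_force: 30.0
```

>>> {"fn": "arm_command", "kwargs": {"motion": [{"tx": 0, "ty": 0, "tz": 0, "yaw": 0, "hand": 1}, {"tx": 0, "ty": 0, "tz": 0, "yaw": 0, "hand": 1}, {"tx": 0, "ty": 0, "tz": 0, "yaw": 0, "hand": 1}, {"tx": 0, "ty": 0, "tz": 0, "yaw": 0, "hand": 1}, {"tx": 0, "ty": 0, "tz": 0, "yaw": 0, "hand": 1}, {"tx": 0, "ty": 0, "tz": 0, "yaw": 0, "hand": 1}, {"tx": 0, "ty": 0, "tz": 0, "yaw": 0, "hand": 1}, {"tx": 0, "ty": 0, "tz": 0, "yaw": 0, "hand": 1}]}}

```text
time: 8.3
tool_pos: [0.4626, -0.0122, 0.1558]
ee_rot: [0.0, 0.588, 0.809, -0.0]
contact_force: [-0.6, -0.7, -2.3]
gripper_width: 0.0301
grip_force: 30.0
```

```bash
python3 - <<'E'
from h import *
im=arm.read_camera("scene"); cv2.imwrite("pics/s4.png",cv2.resize(im[110:260,220:400],None,fx=4,fy=4,interpolation=2))
s=arm.sense(); print(s["time"],s["tool_pos"],s["ee_rot"],s["gripper_width"],s["torque"])
E
```

```text
8.35 [ 0.46253477 -0.01224241  0.15575807] [ 2.25776062e-06  5.87835191e-01  8.08980708e-01 -5.76636223e-05] 0.029994700422408198 [-0.05215037  0.01540552 -0.00790251]
```

View pics/s4.png

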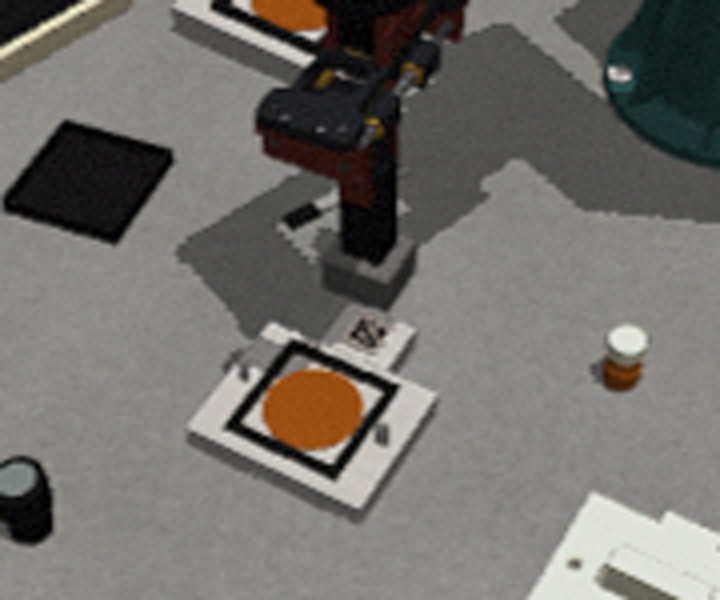

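The reader is upright above the label's middle (crop (370,330)). The hold lasted about 1.6 s at 6 cm. Now I'll return it.

>>> {"fn": "arm_command", "kwargs": {"motion": [{"tx": 0, "ty": 0, "tz": -25, "yaw": 0, "hand": 1}, {"tx": -8, "ty": -1.5, "tz": -25, "yaw": 0, "hand": 1}, {"tx": -40, "ty": -7.5, "tz": 0, "yaw": 0, "hand": 1}, {"tx": -60, "ty": -11.3, "tz": 0, "yaw": 0, "hand": 1}, {"tx": -60, "ty": -11.3, "tz": 0, "yaw": 0, "hand": 1}, {"tx": -60, "ty": -11.3, "tz": 0, "yaw": 0, "hand": 1}, {"tx": -50, "ty": -9.4, "tz": 0, "yaw": 0, "hand": 1}, {"tx": -35, "ty": -6.5, "tz": 0, "yaw": 0, "hand": 1}]}}

```text
time: 9.35
tool_pos: [0.5033, -0.3307, 0.2055]
ee_rot: [0.0, 0.588, 0.809, -0.0]
contact_force: [-0.7, 1.1, -1.5]
gripper_width: 0.0295
grip_force: 30.0
```

>>> {"fn": "arm_command", "kwargs": {"motion": [{"tx": 0, "ty": 0, "tz": 30, "yaw": 0, "hand": 1}, {"tx": 0, "ty": 0, "tz": 40, "yaw": 0, "hand": 1}, {"tx": 0, "ty": 0, "tz": 30, "yaw": 0, "hand": 1}, {"tx": 0, "ty": 0, "tz": 15, "yaw": 0, "hand": 1}, {"tx": 0, "ty": 0, "tz": 0, "yaw": 0, "hand": 1}, {"tx": 0, "ty": 0, "tz": 0, "yaw": 0, "hand": 1}]}}

```text
time: 10.1
tool_pos: [0.5042, -0.3288, 0.092]
ee_rot: [0.001, 0.588, 0.809, -0.0]
contact_force: [0.3, 0.3, -2.3]
gripper_width: 0.0298
grip_force: 30.0
```

>>> {"fn": "arm_command", "kwargs": {"motion": [{"tx": 0, "ty": 0, "tz": 8, "yaw": 0, "hand": 1}, {"tx": 0, "ty": 0, "tz": 5, "yaw": 0, "hand": 1}, {"tx": 0, "ty": 0, "tz": 2, "yaw": 0, "hand": 1}, {"tx": 0, "ty": 0, "tz": 1, "yaw": 0, "hand": 1}, {"tx": 0, "ty": 0, "tz": 0.5, "yaw": 0, "hand": 1}, {"tx": 0, "ty": 0, "tz": 0, "yaw": 0, "hand": 1}]}}

```text
time: 10.85
tool_pos: [0.5033, -0.3282, 0.0748]
ee_rot: [0.0, 0.588, 0.809, -0.0]
contact_force: [-1.6, -0.5, 4.0]
gripper_width: 0.0299
grip_force: 30.0
```

>>> {"fn": "arm_command", "kwargs": {"motion": [{"tx": 0, "ty": 0, "tz": 0, "yaw": 0, "hand": 0.4}, {"tx": 0, "ty": 0, "tz": 0, "yaw": 0, "hand": 0}, {"tx": 0, "ty": 0, "tz": 0, "yaw": 0, "hand": 0}, {"tx": 0, "ty": 0, "tz": 0, "yaw": 0, "hand": 0}, {"tx": 0, "ty": 0, "tz": -30, "yaw": 0, "hand": 0}, {"tx": 0, "ty": 0, "tz": -50, "yaw": 0, "hand": 0}, {"tx": 0, "ty": 0, "tz": -50, "yaw": 0, "hand": 0}, {"tx": 30, "ty": 9, "tz": 0, "yaw": 0, "hand": 0}]}}

```text
time: 11.85
tool_pos: [0.5057, -0.3002, 0.209]
ee_rot: [0.005, 0.589, 0.808, -0.0]
contact_force: [0.0, -0.3, -0.2]
gripper_width: 0.0874
grip_force: 0.0
```

```bash
python3 - <<'E'
from h import *
cv2.imwrite("pics/w5.png",arm.read_camera("wrist")[110:290,230:430].repeat(3,0).repeat(3,1))
s=arm.sense(); print(s["time"],s["tool_pos"],s["gripper_width"])
E
```

```text
11.9 [ 0.50341456 -0.29391779  0.20669987] 0.08811985466903248
```

View pics/w5.png

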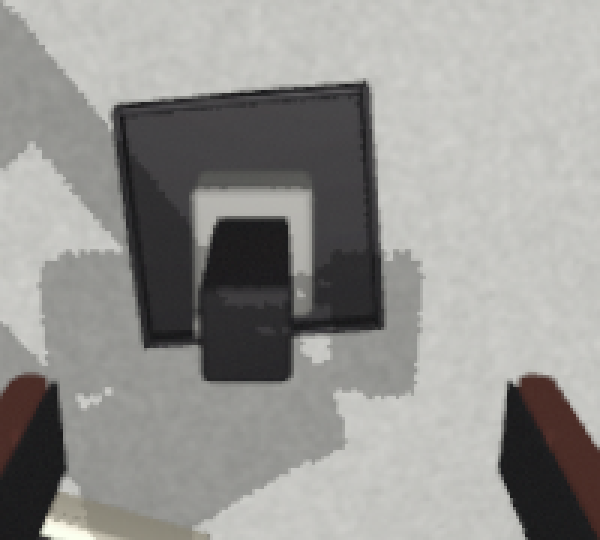

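The reader is standing in its tray (crop (250,250)) and the fingers are clear. On to the cover.

>>> {"fn": "arm_command", "kwargs": {"motion": [{"tx": 55.8, "ty": 16.8, "tz": 0, "yaw": 0, "hand": 0}, {"tx": 55.8, "ty": 16.8, "tz": 0, "yaw": 0, "hand": 0}, {"tx": 55.8, "ty": 16.8, "tz": 0, "yaw": 0, "hand": 0}, {"tx": 55.8, "ty": 16.8, "tz": 0, "yaw": 0, "hand": 0}, {"tx": 55.8, "ty": 16.8, "tz": 0, "yaw": 0, "hand": 0}, {"tx": 55.8, "ty": 16.8, "tz": 0, "yaw": 0, "hand": 0}, {"tx": 55.8, "ty": 16.8, "tz": 0, "yaw": 0, "hand": 0}, {"tx": 55.8, "ty": 16.8, "tz": 0, "yaw": 0, "hand": 0}]}}

```text
time: 12.9
tool_pos: [0.4921, 0.1711, 0.2041]
ee_rot: [0.0, 0.588, 0.809, -0.0]
contact_force: [1.4, 0.6, 0.3]
gripper_width: 0.0877
grip_force: 0.0
```

>>> {"fn": "arm_command", "kwargs": {"motion": [{"tx": 55.8, "ty": 16.8, "tz": 0, "yaw": 0.06, "hand": 0}, {"tx": 55.8, "ty": 16.8, "tz": 0, "yaw": 0, "hand": 0}, {"tx": 0, "ty": 0, "tz": 0, "yaw": 0, "hand": 0}, {"tx": 0, "ty": 0, "tz": 0, "yaw": 0, "hand": 0}]}}

```text
time: 13.4
tool_pos: [0.493, 0.2853, 0.2037]
ee_rot: [-0.0, 0.611, 0.791, -0.001]
contact_force: [0.7, -0.1, -0.1]
gripper_width: 0.0877
grip_force: 0.0
```

```bash
python3 - <<'E'
from h import *
import pickle
m=arm.camera_model("wrist"); im=arm.read_camera("wrist"); cv2.imwrite("pics/w6.png",im); pickle.dump(m,open("w6.pkl","wb"))
s=arm.sense(); print(s["time"],s["tool_pos"],s["ee_rot"])
print(proj("wrist",np.array([.491,.289,.014]),m))
g=cv2.cvtColor(im,6)
for th in (215,225,232):
  for c in cv2.findContours((g>th).astype(np.uint8),0,cv2.CHAIN_APPROX_NONE)[0]:
    if cv2.contourArea(c)>2500:
        P=np.array([onz("wrist",*p[0],.014,m)[:2]*1000 for p in c],np.float32); print(th,c[:,0].mean(0),cv2.boundingRect(c),[np.round(x,1) for x in cv2.minAreaRect(P)])
E
```

```text
13.45 [0.49311864 0.28468371 0.20377204] [-6.56970649e-05  6.11920918e-01  7.90918559e-01 -7.86957270e-04]
(np.float64(323.0218637938185), np.float64(167.87587312763378))
215 [321.07157058 156.99801193] (267, 110, 105, 92) [array([481.8, 301.7]), array([130.5, 117.1]), np.float64(14.5)]
```

```bash
python3 - <<'E'
from h import *
import pickle
m=pickle.load(open("w6.pkl","rb")); im=cv2.imread("pics/w6.png"); g=cv2.cvtColor(im,6)
C=np.array([.492,.288]); a=np.radians(14.4); X=np.array([np.cos(a),np.sin(a)]);Y=np.array([-X[1],X[0]])
res=[]
for s in (60,-60):
    u,v=proj("wrist",np.r_[C+Y*s/1000,.014],m); u0,v0=int(round(u)),int(round(v)); w=8
    q=g[v0-w:v0+w+1,u0-w:u0+w+1].astype(float); wt=np.clip(np.median(q)-45-q,0,None); ys,xs=np.mgrid[-w:w+1,-w:w+1]
    print(s,(round(u,1),round(v,1)),q.min(),np.median(q),wt.sum()); 
    p=onz("wrist",u0+(wt*xs).sum()/wt.sum(),v0+(wt*ys).sum()/wt.sum(),.014,m); res.append(p[:2]); print(p)
d=res[0]-res[1]; print("mid",(res[0]+res[1])/2,np.linalg.norm(d),np.degrees(np.arctan2(-d[0],d[1])))
for Z in (.014,.048): print([tuple(np.round(proj("wrist",np.r_[C+X*i/1000+Y*j/1000,Z],m)).astype(int)) for i,j in ((-10,-35),(10,-35),(10,35),(-10,35))])
c=cv2.resize(im[100:225,255:390],None,fx=4.4,fy=4.4,interpolation=2); cv2.imwrite("pics/c6.png",c)
E
```

```text
60 (np.float64(323.7), np.float64(121.2)) 110.0 211.0 1320.0
[0.47674927 0.34840299 0.014     ]
-60 (np.float64(323.4), np.float64(213.5)) 108.0 176.0 445.0
[0.50583597 0.23094574 0.014     ]
mid [0.49129262 0.28967436] 0.121005134465387 13.90871553207586
[(np.int64(316), np.int64(195)), (np.int64(331), np.int64(195)), (np.int64(332), np.int64(141)), (np.int64(316), np.int64(141))]
[(np.int64(315), np.int64(204)), (np.int64(332), np.int64(204)), (np.int64(332), np.int64(145)), (np.int64(315), np.int64(145))]
```

View pics/c6.png

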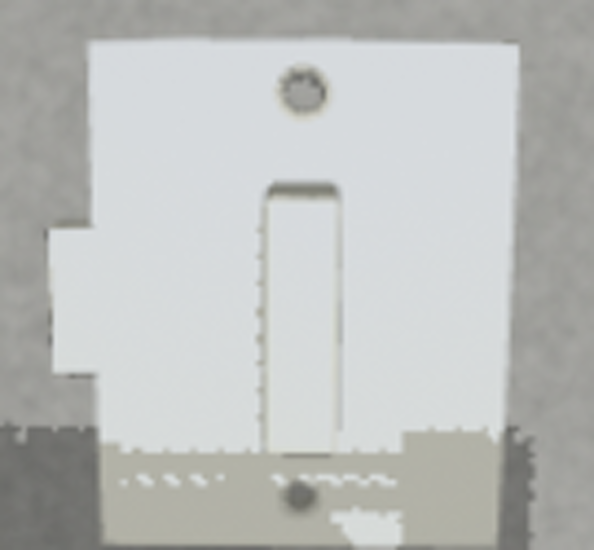

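The cover's holes are at crop (303,90) and (300,496), with the ridge between them and the tab on the left. So the cover is at (0.4915,0.289) with yaw ≈14°, and the 121 mm hole spacing fits the 120 mm given. Grasp the ridge.

>>> {"fn": "arm_command", "kwargs": {"motion": [{"tx": 4.3, "ty": -0.6, "tz": 40, "yaw": 0.007, "hand": 0}, {"tx": 0, "ty": 0, "tz": 50, "yaw": 0, "hand": 0}, {"tx": 0, "ty": 0, "tz": 45, "yaw": 0, "hand": 0}, {"tx": 0, "ty": 0, "tz": 30, "yaw": 0, "hand": 0}, {"tx": 0, "ty": 0, "tz": 15, "yaw": 0, "hand": 0}, {"tx": 0, "ty": 0, "tz": 5, "yaw": 0, "hand": 0}, {"tx": 0, "ty": 0, "tz": 0, "yaw": 0, "hand": 0}, {"tx": 0, "ty": 0, "tz": 0, "yaw": 0, "hand": 0}]}}

```text
time: 14.45
tool_pos: [0.4928, 0.2901, 0.0204]
ee_rot: [0.001, 0.615, 0.789, 0.001]
contact_force: [-0.0, 0.2, 0.3]
gripper_width: 0.0877
grip_force: 0.0
```

>>> {"fn": "arm_command", "kwargs": {"motion": [{"tx": 0, "ty": 0, "tz": 0, "yaw": 0, "hand": 1}, {"tx": 0, "ty": 0, "tz": 0, "yaw": 0, "hand": 1}, {"tx": 0, "ty": 0, "tz": 0, "yaw": 0, "hand": 1}, {"tx": 0, "ty": 0, "tz": 0, "yaw": 0, "hand": 1}, {"tx": 0, "ty": 0, "tz": 0, "yaw": 0, "hand": 1}, {"tx": 0, "ty": 0, "tz": 0, "yaw": 0, "hand": 1}, {"tx": 0, "ty": 0, "tz": 0, "yaw": 0, "hand": 1}, {"tx": 0, "ty": 0, "tz": 0, "yaw": 0, "hand": 1}]}}

```text
time: 15.45
tool_pos: [0.4918, 0.2898, 0.0192]
ee_rot: [0.0, 0.615, 0.789, -0.0]
contact_force: [-0.2, -0.6, 0.0]
gripper_width: 0.0111
grip_force: 0.0
```

The opening reads 11 mm with no grip force, but the ridge is 20 mm. Check before going on.

```bash
python3 - <<'E'
from h import *
s=arm.sense(); print(s)
im=arm.read_camera("wrist"); cv2.imwrite("pics/w7.png",im); m=arm.camera_model("wrist")
R=lambda:0
a=np.radians(14.1);X=np.array([np.cos(a),np.sin(a)]);Y=np.array([-X[1],X[0]]);C=s["tool_pos"][:2]
print("tcp px",proj("wrist",s["tool_pos"],m))
for z in (.014,.048):
  for i,j in((-10,35),(10,35),(0,60),(-60,75),(60,75)): print(z,i,j,np.round(proj("wrist",np.r_[C+X*i/1e3+Y*j/1e3,z],m)))
h=cv2.cvtColor(im,cv2.COLOR_BGR2GRAY); print(cv2.resize(h[60:300,200:450],(42,30),interpolation=cv2.INTER_AREA)//10)
E
```

```text
{'time': 15.45, 'qpos': array([ 4.11503095e-01,  5.24183462e-01,  1.74246016e+00, -7.20621247e-05,
        8.75014620e-01,  1.64528473e-01]), 'dq': array([ 0.00107071, -0.00129999, -0.00013728,  0.00031105, -0.0013942 ,
       -0.00216876]), 'effort': array([ 2.50897931e-03, -5.33521664e+01, -1.85502863e+01,  5.67815546e-02,
        4.30970525e-03,  5.86110582e-05]), 'tool_pos': array([0.49184297, 0.28980055, 0.01923747]), 'ee_rot': array([ 8.65765170e-06,  6.14607071e-01,  7.88833409e-01, -4.20147188e-05]), 'contact_force': array([-0.23025572, -0.58657453,  0.00421236]), 'torque': array([-0.03323008,  0.03324432, -0.02549337]), 'grip_force': 0.0, 'gripper_width': 0.011115076094241469}
tcp px (np.float64(323.5325297359414), np.float64(231.84719020953113))
0.014 -10 35 [308. 180.]
0.014 10 35 [339. 180.]
0.014 0 60 [324. 142.]
0.014 -60 75 [232. 121.]
0.014 60 75 [416. 121.]
0.048 -10 35 [305. 195.]
0.048 10 35 [342. 195.]
0.048 0 60 [324. 150.]
0.048 -60 75 [214. 125.]
0.048 60 75 [433. 125.]
[[15 15 15 ... 15 16 15]
 [15 15 16 ... 16 16 15]
 [16 16 15 ... 15 15 15]
 ...
 [11 11 11 ... 15 15 16]
 [11 11 10 ... 15 16 15]
 [11 11  5 ... 11 16 16]]
```

```bash
python3 - <<'E'
import cv2
g=cv2.cvtColor(cv2.imread("pics/w7.png"),6)[90:300,195:455]
for r in cv2.resize(g,(87,42),interpolation=cv2.INTER_AREA): print("".join(" .:-=+*#%@"[min(9,v//25)] for v in r))
E
```

```text
***************************************************************************************
***************************************************************************************
***************************************************************************************
***************************************************************************************
***************************************************************************************
***************************************************************************************
************##########################%%%%%%%%%%#########################**************
************%%%%%%%%%%%%%%%%%%%%%%%%%%%%%%%%%%%%%%%%%%%%%%%%%%%%%%%%%%%%%#*************
************%%%%%%%%%%%%%%%%%%%%%%%%%%%%%###%%%%%%%%%%%%%%%%%%%%%%%%%%%%%#*************
************%%%%%%%%%%%%%%%%%%%%%%%%%%%#*++++#%%%%%%%%%%%%%%%%%%%%%%%%%%%#*************
************#%%%%%%%%%%%%%%%%%%%%%%%%%%#*****+#%%%%%%%%%%%%%%%%%%%%%%%%%%**************
************#%%%%%%%%%%%%%%%%%%%%%%%%%%#+***+*%%%%%%%%%%%%%%%%%%%%%%%%%%%**************
************#%%%%%%%%%%%%%%%%%%%%%%%%%%%%#**
[... 1895 characters left out ...]
+===========*%%%#**#########*+.......******- .....-#%%%%%%%%%%%#***======+**********
****============###************+:..... .******- ......=%%%%%%%%%%%#**+======***********
****+===========***************:...... .******- .......*%%%%%%%%%%***+======***********
+===============+*************-....... :******= .......:#%%%%%%%%%***======+***********
========---=====+************=........ :******= ........-%%%%%%%%#***======+++*********
=======-.............::::::::......... -******+  ........:---:::::............-********
======-............................... -******+  ..............................-*******
======.................................-*******.... ............................=******
```

>>> {"fn": "arm_command", "kwargs": {"motion": [{"tx": 0, "ty": 0, "tz": 0, "yaw": 0, "hand": 1}, {"tx": 0, "ty": 0, "tz": 0, "yaw": 0, "hand": 1}]}}

```text
time: 15.75
tool_pos: [0.4919, 0.2898, 0.0192]
ee_rot: [0.0, 0.615, 0.789, -0.0]
contact_force: [-0.5, -0.3, -0.8]
gripper_width: 0.0005
grip_force: 0.0
```

```bash
python3 - <<'E'
from h import *
s=arm.sense(); print(s["tool_pos"],s["gripper_width"],s["grip_force"],s["contact_force"])
im=arm.read_camera("wrist"); cv2.imwrite("pics/w8.png",im)
g=cv2.cvtColor(im,6)[210:300,250:400]
for r in cv2.resize(g,(100,36),interpolation=cv2.INTER_AREA): print("".join(" .:-=+*#%@"[min(9,v//25)] for v in r))
E
```

```text
[0.49186078 0.28979192 0.01923706] 0.0004763705657406697 0.0 [-0.48680708 -0.32793108 -0.84973484]
%%%%%%%%%%%%%%%%%%%%%%%%%%%%%%%%%%%%##%%%%%%%%%%%%%%%%%%%%%#%%%%%%%%%%%%%%%%%%%%%%%%%%%%%%%%%%%%%%%%
%%%%%%%%%%%%%%%%%%%%%%%%%%%%%%%%%%%%##%%%%%%%%%%%%%%%%%%%%%#%%%%%%%%%%%%%%%%%%%%%%%%%%%%%%%%%%%%%%%%
%%%%%%%%%%%%%%%%%%%%%%%%%%%%%%%%%%%%##%%%%%%%%%%%%%%%%%%%%%#%%%%%%%%%%%%%%%%%%%%%%%%%%%%%%%%%%%%%%%%
%%%%%%%%%%%%%%%%%%%%%%%%%%%%%%%%%%%%##%%%%%%%%%%%%%%%%%%%%%#%%%%%%%%%%%%%%%%%%%%%%%%%%%%%%%%%%%%%%%%
%%%%%%%%%%%%%%%%%%##%#####%%%#####%%##%%%%%%%%%%%%%%%%%%%%%*%%###%%%%%%%%%%%%%%%%%%%%%%%%%%%%%%%%%%%
%%%%%%%%%%%%%%%%%###################*#%%%%%%%%%%%%%%%%%%%%%*#########%%%%%%%%%%%%%%%%%%%%%%%%%%%%%%%
%%%%%%%%%%%%%%%%%###################*#%%%%%%%%%%%%%%%%%%%%%**##########%%%%%%%%%%%%%%%%%%%%%%%%%%%%%
%##%%%%%%#%%%%%%####################*#%%%%%%%%%%%%%%%%%%%%%**############%%%%%%%%%%%%%%#%%%%%%%#%%%%
####################################*######%%%%%######%%%#*+*#######################################
####################################***##*#%%############**+*###############################
[... 1934 characters left out ...]
************************-................ .:. ................-*****#####**#####%%%%%%%#******
::::::--------========+++++++=................. .:. .................=+++++++==========-------::::::
............................................... .:. ................................................
............................................... .:. ................................................
............................................... .:. ................................................
.................................................:..................................................
................................................:-:.................................................
```

```bash
python3 - <<'E'
from h import *
from scipy.optimize import brentq
s=arm.sense(); m=arm.camera_model("wrist"); a=np.radians(14.1);X=np.array([np.cos(a),np.sin(a)]);Y=np.array([-X[1],X[0]]);C=s["tool_pos"][:2]
P=lambda i,j,z:np.array(proj("wrist",np.r_[C+X*i/1e3+Y*j/1e3,z],m))
g=cv2.GaussianBlur(cv2.cvtColor(cv2.imread("pics/w8.png"),6),(3,3),0).astype(int)
for row in (200,205,210,215,220,225,230):
    print(row,"edges",[int(300+np.argmin(g[row,300:323])),int(325+np.argmin(g[row,325:352]))],end=" ")
    for z in (.014,.02,.03,.04,.048):
        j=brentq(lambda j:P(0,j,z)[1]-row,-60,90); print("z%.3f: %.0f-%.0f"%(z,P(-10,j,z)[0],P(10,j,z)[0]),end=" ")
    print()
print("col324",[(r,g[r,324]) for r in range(170,250,2)])
print("far end z048",P(0,-35,.048),"35",P(0,35,.048),P(0,35,.014), "tip",P(0,0,.019),"at .048",P(0,0,.048))
E
```

```text
200 edges [305, 339] z0.014: 309-338 z0.020: 308-339 z0.030: 307-340 z0.040: 306-341 z0.048: 306-341 
205 edges [305, 339] z0.014: 309-338 z0.020: 308-339 z0.030: 307-340 z0.040: 306-341 z0.048: 306-341 
210 edges [305, 339] z0.014: 309-338 z0.020: 308-339 z0.030: 307-340 z0.040: 307-340 z0.048: 306-341 
215 edges [305, 339] z0.014: 309-338 z0.020: 308-339 z0.030: 308-339 z0.040: 307-340 z0.048: 306-341 
220 edges [305, 339] z0.014: 309-338 z0.020: 308-339 z0.030: 308-339 z0.040: 307-340 z0.048: 306-341 
225 edges [304, 340] z0.014: 309-338 z0.020: 309-338 z0.030: 308-339 z0.040: 307-340 z0.048: 306-341 
230 edges [304, 339] z0.014: 309-338 z0.020: 309-338 z0.030: 308-339 z0.040: 307-340 z0.048: 306-341 
col324 [(170, np.int64(217)), (172, np.int64(217)), (174, np.int64(217)), (176, np.int64(217)), (178, np.int64(217)), (180, np.int64(216)), (182, np.int64(182)), (184, np.int64(131)), (186, np.int64(127)), (188, np.int64(127)), (190, np.int64(128)), (192, np.int64(129)), (194, np.int64(130)), (196, np.int64(161)), (198, np.int64(209)), (200, np.int64(216)), (202, np.int64(217)), (204, np.int64(217)), (206, np.int64(217)), (208, np.int64(217)), (210, np.int64(217)), (212, np.int64(217)), (214, np.int64(217)), (216, np.int64(217)), (218, np.int64(217)), (220, np.int64(217)), (222, np.int64(217)), (224, np.int64(217)), (226, np.int64(217)), (228, np.int64(216)), (230, np.int64(187)), (232, np.int64(176)), (234, np.int64(176)), (236, np.int64(167)), (238, np.int64(99)), (240, np.int64(59)), (242, np.int64(59)), (244, np.int64(59)), (246, np.int64(59)), (248, np.int64(59))]
far end z048 [323.46367523 298.95217761] 35 [323.46975053 194.7882436 ] [323.51512582 179.82510181] tip [323.50131351 231.74940844] at .048 [323.46434661 251.31806883]
```

>>> {"fn": "arm_command", "kwargs": {"motion": [{"tx": 0, "ty": 0, "tz": 1, "yaw": 0, "hand": 1}, {"tx": 0, "ty": 0, "tz": 0.7, "yaw": 0, "hand": 1}, {"tx": 0, "ty": 0, "tz": 0, "yaw": 0, "hand": 1}, {"tx": 0, "ty": 0, "tz": 0, "yaw": 0, "hand": 1}]}}

```text
time: 16.3
tool_pos: [0.4918, 0.2898, 0.0175]
ee_rot: [0.0, 0.615, 0.789, -0.0]
contact_force: [0.6, -0.1, -0.6]
gripper_width: 0.0005
grip_force: 0.3
```

```bash
python3 - <<'E'
from h import *
m=arm.camera_model("top"); im=arm.read_camera("top"); cv2.imwrite("pics/t9.png",im); sc=arm.read_camera("scene"); cv2.imwrite("pics/s9.png",sc)
s=arm.sense(); print(s["tool_pos"],s["contact_force"])
for z in (.014,.019,.048): print(z,proj("scene",np.r_[s["tool_pos"][:2],z]),proj("top",np.r_[s["tool_pos"][:2],z]))
g=cv2.cvtColor(sc,6)[200:300,340:430]
for r in cv2.resize(g,(135,75),interpolation=cv2.INTER_LINEAR): print("".join(" .:-=+*#%@"[min(9,v//25)] for v in r))
E
```

```text
[0.49182674 0.2897707  0.01752604] [ 0.08778872 -0.9148917   0.91883612]
0.014 (np.float64(383.4497803376537), np.float64(259.7568991418808)) (np.float64(220.40904914435154), np.float64(216.19110347119008))
0.019 (np.float64(383.7045098586204), np.float64(258.8335957412424)) (np.float64(219.96198290575572), np.float64(215.91608131945256))
0.048 (np.float64(385.22162291041616), np.float64(253.33460357668946)) (np.float64(217.2849877480011), np.float64(214.26927173081296))
----------------------------------------------::..:----------::.       .  . ................................             .:=+++++++++++
---------------------------------------------::.....::::::::::..      .. ...  ..............................          .. ..-=++++++++++
---------------------------------------------:...::::::::::::::...      ..................................         ..:---::==++++++++++
----------------=+====-----------------------::....::::::::::::.  .....  ..  ...............................     ...:=+++++++++++++++++
---------------=++++++++====------------------::.........:::--:....  ...... ....
[... 8875 characters left out ...]
++++++++++++++++++++
+++++++++++++++++++++++++++++++++++++++++++++++++++++++++++++++++++++++++++++++++++++++++++++++++++++++++++++++++++++++++++++++++++++++
+++++++++++++++++++++++++++++++++++++++++++++++++++++++++++++++++++++++++++++++++++++++++++++++++++++++++++++++++++++++++++++++++++++++
+++++++++++++++++++++++++++++++++++++++++++++++++++++++++++++++++++++++++++++++++++++++++++++++++++++++++++++++++++++++++++++++++++++++
+++++++++++++++++++++++++++++++++++++++++++++++++++++++++++++++++++++++++++++++++++++++++++++++++++++++++++++++++++++++++++++++++++++++
+++++++++++++++++++++++++++++++++++++++++++++++++++++++++++++++++++++++++++++++++++++++++++++++++++++++++++++++++*+++++++++++++++++++++
```

>>> {"fn": "arm_command", "kwargs": {"motion": [{"tx": 0, "ty": 0, "tz": 1.5, "yaw": 0, "hand": 1}, {"tx": 0, "ty": 0, "tz": 1, "yaw": 0, "hand": 1}, {"tx": 0, "ty": 0, "tz": 1, "yaw": 0, "hand": 1}, {"tx": 0, "ty": 0, "tz": 0, "yaw": 0, "hand": 1}]}}

```text
time: 16.9
tool_pos: [0.4919, 0.2898, 0.0173]
ee_rot: [0.0, 0.615, 0.789, 0.0]
contact_force: [-8.5, -3.8, 31.1]
gripper_width: 0.0009
grip_force: 16.0
```

```bash
python3 - <<'E'
from h import *
# fingertip geometry from free-air wrist view w1 (open 88 mm): dark pads / brown fingers
im=cv2.imread("pics/w1.png"); 
m=arm.camera_model("wrist"); s=arm.sense(); t=s["tool_pos"]; print(t,s["contact_force"],s["gripper_width"],s["grip_force"])
a,b=s["ee_rot"][1:3]; X=np.array([a*a-b*b,2*a*b,0]);Y=np.array([2*a*b,b*b-a*a,0])
for up in (0,10,20,30):
  for x in (-10,0,10): print(up,x,[tuple(np.round(proj("wrist",t+X*x/1e3+Y*y/1e3+np.array([0,0,up/1e3]),m),0)) for y in (-44,44)])
g=cv2.cvtColor(im,6)[200:290,180:260]
for r in cv2.resize(g,(80,45),interpolation=cv2.INTER_AREA): print("".join(" .:-=+*#%@"[min(9,v//25)] for v in r))
E
```

```text
[0.49190258 0.28982886 0.01728328] [-8.45199462 -3.7921305  31.14542111] 0.0008567136738984709 15.95191452652216
0 -10 [(np.float64(261.0), np.float64(245.0)), (np.float64(386.0), np.float64(244.0))]
0 0 [(np.float64(260.0), np.float64(231.0)), (np.float64(387.0), np.float64(231.0))]
0 10 [(np.float64(259.0), np.float64(218.0)), (np.float64(389.0), np.float64(218.0))]
10 -10 [(np.float64(258.0), np.float64(251.0)), (np.float64(389.0), np.float64(251.0))]
10 0 [(np.float64(257.0), np.float64(238.0)), (np.float64(390.0), np.float64(237.0))]
10 10 [(np.float64(256.0), np.float64(223.0)), (np.float64(392.0), np.float64(223.0))]
20 -10 [(np.float64(255.0), np.float64(258.0)), (np.float64(392.0), np.float64(258.0))]
20 0 [(np.float64(254.0), np.float64(244.0)), (np.float64(393.0), np.float64(244.0))]
20 10 [(np.float64(252.0), np.float64(230.0)), (np.float64(395.0), np.float64(229.0))]
30 -10 [(np.float64(252.0), np.float64(266.0)), (np.float64(395.0), np.float64(266.0))]
30 0 [(np.float64(250.0), np.float64(251.0)), (np.float64(397.0), np.float64(251.0))]
30 10 [(np.float64(249.0), np.flo
[... 2998 characters left out ...]
....................                     =+*********
************************=:.....................                     :+**********
**********************=:.......................                    :+***********
********************+-:......................                     :+************
--+***************+=:.......................                     .=*************
  .=************+=:........................                      =**************
   -***********=:.........................                      -+**************
   .=********=:..........................                      :+***************
    :******+-...........................                      :+****************
```

The free-air fingertip outline and this contact (31 N at TCP z=0.0173 on the 48 mm ridge top) agree: the real tips sit about 30.5 mm behind the reported TCP. So the fingers had closed just above the ridge. Back off, open, go about 33 mm lower, and grasp again.

>>> {"fn": "arm_command", "kwargs": {"motion": [{"tx": 0, "ty": 0, "tz": -4, "yaw": 0, "hand": 1}, {"tx": 0, "ty": 0, "tz": -4, "yaw": 0, "hand": 0}, {"tx": 0, "ty": 0, "tz": 0, "yaw": 0, "hand": 0}, {"tx": 0, "ty": 0, "tz": 0, "yaw": 0, "hand": 0}, {"tx": 0, "ty": 0, "tz": 0, "yaw": 0, "hand": 0}, {"tx": 0, "ty": 0, "tz": 0, "yaw": 0, "hand": 0}, {"tx": 0, "ty": 0, "tz": 0, "yaw": 0, "hand": 0}]}}

```text
time: 17.77
tool_pos: [0.4918, 0.2898, 0.0219]
ee_rot: [-0.0, 0.615, 0.789, -0.0]
contact_force: [-0.2, 0.4, 1.2]
gripper_width: 0.0573
grip_force: 0.0
```

```bash
python3 - <<'E'
from h import *
m=arm.camera_model("wrist"); im=arm.read_camera("wrist"); cv2.imwrite("pics/w10.png",im); s=arm.sense(); g=cv2.GaussianBlur(cv2.cvtColor(im,6),(3,3),0).astype(int)
a=np.radians(14.1);X=np.array([np.cos(a),np.sin(a)]);Y=np.array([-X[1],X[0]]);C=s["tool_pos"][:2]; print(s["tool_pos"],s["gripper_width"])
for row in (205,215): print(row,300+np.argmin(g[row,300:323]),325+np.argmin(g[row,325:352]))
u,v=map(int,proj("wrist",np.r_[C+Y*.06,.014],m)); w=14; q=g[v-w:v+w+1,u-w:u+w+1].astype(float); wt=np.clip(np.median(q)-40-q,0,None); ys,xs=np.mgrid[-w:w+1,-w:w+1]
p=onz("wrist",u+(wt*xs).sum()/wt.sum(),v+(wt*ys).sum()/wt.sum(),.014,m)[:2]; d=p-C; print("hole rel tcp along cover x,y mm",d@X*1000,d@Y*1000)
E
```

```text
[0.49179419 0.28978552 0.02195929] 0.0608568860575109
205 305 339
215 305 339
hole rel tcp along cover x,y mm -0.30173733034507233 59.94003742844047
```

>>> {"fn": "arm_command", "kwargs": {"motion": [{"tx": 0, "ty": 0, "tz": 12, "yaw": 0, "hand": 0}, {"tx": 0, "ty": 0, "tz": 12, "yaw": 0, "hand": 0}, {"tx": 0, "ty": 0, "tz": 6, "yaw": 0, "hand": 0}, {"tx": 0, "ty": 0, "tz": 3, "yaw": 0, "hand": 0}, {"tx": 0, "ty": 0, "tz": 0, "yaw": 0, "hand": 0}]}}

```text
time: 18.45
tool_pos: [0.4917, 0.2897, -0.0113]
ee_rot: [-0.0, 0.615, 0.789, -0.0]
contact_force: [-0.7, 0.3, 0.3]
gripper_width: 0.0881
grip_force: 0.0
```

>>> {"fn": "arm_command", "kwargs": {"motion": [{"tx": 0, "ty": 0, "tz": 0, "yaw": 0, "hand": 1}, {"tx": 0, "ty": 0, "tz": 0, "yaw": 0, "hand": 1}, {"tx": 0, "ty": 0, "tz": 0, "yaw": 0, "hand": 1}, {"tx": 0, "ty": 0, "tz": 0, "yaw": 0, "hand": 1}, {"tx": 0, "ty": 0, "tz": 0, "yaw": 0, "hand": 1}, {"tx": 0, "ty": 0, "tz": 0, "yaw": 0, "hand": 1}, {"tx": 0, "ty": 0, "tz": 0, "yaw": 0, "hand": 1}, {"tx": 0, "ty": 0, "tz": 0, "yaw": 0, "hand": 1}]}}

```text
time: 19.45
tool_pos: [0.4916, 0.2897, -0.011]
ee_rot: [-0.0, 0.615, 0.789, -0.0]
contact_force: [-0.6, -0.8, 0.7]
gripper_width: 0.0199
grip_force: 30.0
```

>>> {"fn": "arm_command", "kwargs": {"motion": [{"tx": 0, "ty": 0, "tz": -15, "yaw": 0, "hand": 1}, {"tx": 0, "ty": 0, "tz": -40, "yaw": 0, "hand": 1}, {"tx": 0, "ty": 0, "tz": -35, "yaw": 0, "hand": 1}, {"tx": 0, "ty": 0, "tz": 0, "yaw": 0, "hand": 1}]}}

```text
time: 19.95
tool_pos: [0.4943, 0.2909, 0.0822]
ee_rot: [0.002, 0.615, 0.789, 0.003]
contact_force: [-0.3, 0.2, -4.0]
gripper_width: 0.0202
grip_force: 30.0
```

>>> {"fn": "arm_command", "kwargs": {"motion": [{"tx": -30, "ty": -1.8, "tz": 0, "yaw": 0, "hand": 1}, {"tx": -50, "ty": -3, "tz": 0, "yaw": 0, "hand": 1}, {"tx": -55, "ty": -3.3, "tz": 0, "yaw": 0, "hand": 1}, {"tx": -55, "ty": -3.3, "tz": 0, "yaw": 0, "hand": 1}, {"tx": -50, "ty": -3, "tz": 0, "yaw": 0, "hand": 1}, {"tx": -30, "ty": -1.7, "tz": 0, "yaw": 0, "hand": 1}, {"tx": -15, "ty": -0.8, "tz": 0, "yaw": -0.0175, "hand": 1}, {"tx": 0, "ty": 0, "tz": 0, "yaw": 0, "hand": 1}]}}

```text
time: 20.95
tool_pos: [0.5443, 0.0084, 0.0778]
ee_rot: [-0.001, 0.609, 0.794, -0.001]
contact_force: [0.2, -0.3, -3.5]
gripper_width: 0.0198
grip_force: 30.0
```

```bash
python3 - <<'E'
from h import *
im=arm.read_camera("wrist"); m=arm.camera_model("wrist"); cv2.imwrite("pics/w11.png",im); t=arm.read_camera("top"); cv2.imwrite("pics/t11.png",t); sc=arm.read_camera("scene"); cv2.imwrite("pics/s11.png",sc)
s=arm.sense(); T=s["tool_pos"]; print(s["time"],T,s["ee_rot"],s["gripper_width"],s["contact_force"],s["torque"])
a,b=s["ee_rot"][1:3]; x=np.array([a*a-b*b,2*a*b]); y=np.array([2*a*b,b*b-a*a]); print("yaw y",np.degrees(np.arctan2(y[1],y[0])))
B=np.array([.5448,.0094]); d=(B-T[:2])*1000; print("to go tx,ty",d@x,d@y)
# held cover: thick hole as seen, at plate top height T.z+.011+.014
C=T[:2]; z=T[2]+.0112+.014; g=cv2.GaussianBlur(cv2.cvtColor(im,6),(3,3),0).astype(float)
u,v=map(int,proj("wrist",np.r_[C+x*.06,z],m)); w=16; q=g[v-w:v+w+1,u-w:u+w+1]; print(q.min(),np.median(q)); wt=np.clip(np.median(q)-35-q,0,None); ys,xs=np.mgrid[-w:w+1,-w:w+1]
p=onz("wrist",u+(wt*xs).sum()/wt.sum(),v+(wt*ys).sum()/wt.sum(),z,m)[:2]-C; print("hole rel tcp tool x,y",p@x*1000,p@y*1000)
E
```

```text
21.1 [0.54423156 0.01010669 0.07835394] [-7.62865623e-04  6.07699160e-01  7.94166887e-01 -3.24136329e-04] 0.01973286249109111 [ 0.76584709  0.69736433 -3.79387422] [-0.03704935  0.00945404  0.02394922]
yaw y 15.153324820119447
to go tx,ty -0.8307123748752927 0.36394480404257223
27.0 198.0
hole rel tcp tool x,y 57.620962183769656 0.18356272165632492
```

>>> {"fn": "arm_command", "kwargs": {"motion": [{"tx": -0.8, "ty": 0.4, "tz": 10, "yaw": 0, "hand": 1}, {"tx": 0, "ty": 0, "tz": 15, "yaw": 0, "hand": 1}, {"tx": 0, "ty": 0, "tz": 8, "yaw": 0, "hand": 1}, {"tx": 0, "ty": 0, "tz": 4, "yaw": 0, "hand": 1}, {"tx": 0, "ty": 0, "tz": 0, "yaw": 0, "hand": 1}, {"tx": 0, "ty": 0, "tz": 0, "yaw": 0, "hand": 1}]}}

```text
time: 21.85
tool_pos: [0.5461, 0.0086, 0.0423]
ee_rot: [0.0, 0.608, 0.794, 0.0]
contact_force: [0.3, -0.2, -3.8]
gripper_width: 0.0202
grip_force: 30.0
```

>>> {"fn": "arm_command", "kwargs": {"motion": [{"tx": 0, "ty": 0, "tz": 2, "yaw": 0, "hand": 1}, {"tx": 0, "ty": 0, "tz": 2, "yaw": 0, "hand": 1}, {"tx": 0, "ty": 0, "tz": 1, "yaw": 0, "hand": 1}, {"tx": 0, "ty": 0, "tz": 0, "yaw": 0, "hand": 1}]}}

```text
time: 22.35
tool_pos: [0.5456, 0.0087, 0.037]
ee_rot: [-0.0, 0.608, 0.794, -0.0]
contact_force: [-0.2, 0.3, -3.2]
gripper_width: 0.0196
grip_force: 30.0
```

>>> {"fn": "arm_command", "kwargs": {"motion": [{"tx": 0.9, "ty": -0.6, "tz": 1, "yaw": 0, "hand": 1}, {"tx": 0, "ty": 0, "tz": 2, "yaw": 0, "hand": 1}, {"tx": 0, "ty": 0, "tz": 2, "yaw": 0, "hand": 1}, {"tx": 0, "ty": 0, "tz": 0, "yaw": 0, "hand": 1}]}}

```text
time: 22.85
tool_pos: [0.5448, 0.0094, 0.0318]
ee_rot: [-0.0, 0.608, 0.794, -0.0]
contact_force: [0.4, 0.0, -2.9]
gripper_width: 0.02
grip_force: 30.0
```

>>> {"fn": "arm_command", "kwargs": {"motion": [{"tx": 0, "ty": 0, "tz": 2, "yaw": 0, "hand": 1}, {"tx": 0, "ty": 0, "tz": 2, "yaw": 0, "hand": 1}, {"tx": 0, "ty": 0, "tz": 0, "yaw": 0, "hand": 1}]}}

```text
time: 23.22
tool_pos: [0.5447, 0.0094, 0.0278]
ee_rot: [-0.0, 0.608, 0.794, -0.0]
contact_force: [-0.3, 0.4, -2.9]
gripper_width: 0.0197
grip_force: 30.0
```

>>> {"fn": "arm_command", "kwargs": {"motion": [{"tx": 0, "ty": 0, "tz": 2, "yaw": 0, "hand": 1}, {"tx": 0, "ty": 0, "tz": 2, "yaw": 0, "hand": 1}, {"tx": 0, "ty": 0, "tz": 2, "yaw": 0, "hand": 1}, {"tx": 0, "ty": 0, "tz": 1, "yaw": 0, "hand": 1}, {"tx": 0, "ty": 0, "tz": 0, "yaw": 0, "hand": 1}]}}

```text
time: 23.85
tool_pos: [0.5448, 0.0094, 0.0209]
ee_rot: [-0.0, 0.608, 0.794, -0.0]
contact_force: [0.7, 0.1, -3.3]
gripper_width: 0.0198
grip_force: 30.0
```

Underside at about 32 mm and no contact, so the pins are in the holes. Now press against the gasket.

>>> {"fn": "arm_command", "kwargs": {"motion": [{"tx": 0, "ty": 0, "tz": 1.5, "yaw": 0, "hand": 1}, {"tx": 0, "ty": 0, "tz": 1.5, "yaw": 0, "hand": 1}, {"tx": 0, "ty": 0, "tz": 1, "yaw": 0, "hand": 1}, {"tx": 0, "ty": 0, "tz": 0, "yaw": 0, "hand": 1}, {"tx": 0, "ty": 0, "tz": 0, "yaw": 0, "hand": 1}]}}

```text
time: 24.48
tool_pos: [0.5452, 0.0093, 0.0173]
ee_rot: [0.0, 0.608, 0.794, 0.0]
contact_force: [-0.9, -0.8, 5.3]
gripper_width: 0.0196
grip_force: 30.0
```

>>> {"fn": "arm_command", "kwargs": {"motion": [{"tx": 0, "ty": 0, "tz": 1.5, "yaw": 0, "hand": 1}, {"tx": 0, "ty": 0, "tz": 1.5, "yaw": 0, "hand": 1}, {"tx": 0, "ty": 0, "tz": 0.5, "yaw": 0, "hand": 1}, {"tx": 0, "ty": 0, "tz": 0, "yaw": 0, "hand": 1}, {"tx": 0, "ty": 0, "tz": 0, "yaw": 0, "hand": 1}]}}

```text
time: 25.1
tool_pos: [0.5452, 0.0093, 0.014]
ee_rot: [0.0, 0.608, 0.794, 0.0]
contact_force: [-3.4, 0.1, 9.2]
gripper_width: 0.0198
grip_force: 30.0
```

>>> {"fn": "arm_command", "kwargs": {"motion": [{"tx": 0, "ty": 0, "tz": 0.7, "yaw": 0, "hand": 1}, {"tx": 0, "ty": 0, "tz": 0, "yaw": 0, "hand": 1}, {"tx": 0, "ty": 0, "tz": 0, "yaw": 0, "hand": 1}]}}

```text
time: 25.48
tool_pos: [0.5452, 0.0093, 0.014]
ee_rot: [0.0, 0.608, 0.794, 0.0]
contact_force: [-4.1, 0.2, 15.9]
gripper_width: 0.0199
grip_force: 30.0
```

>>> {"fn": "arm_command", "kwargs": {"motion": [{"tx": 0, "ty": 0, "tz": 0.4, "yaw": 0, "hand": 1}, {"tx": 0, "ty": 0, "tz": 0, "yaw": 0, "hand": 1}, {"tx": 0, "ty": 0, "tz": 0, "yaw": 0, "hand": 1}, {"tx": 0, "ty": 0, "tz": 0, "yaw": 0, "hand": 1}, {"tx": 0, "ty": 0, "tz": 0, "yaw": 0, "hand": 1}, {"tx": 0, "ty": 0, "tz": 0, "yaw": 0, "hand": 1}]}}

```text
time: 26.22
tool_pos: [0.5452, 0.0093, 0.014]
ee_rot: [0.0, 0.608, 0.794, 0.0]
contact_force: [-5.0, -0.0, 20.2]
gripper_width: 0.0199
grip_force: 30.0
```

```bash
python3 - <<'E'
from h import *
s=arm.sense(); T=s["tool_pos"]; print(T,s["contact_force"],s["torque"])
im=arm.read_camera("wrist"); m=arm.camera_model("wrist"); g=cv2.cvtColor(im,6)
# plate top corners on +tool-x side: compare the seen edge with z=.039 prediction
a,b=s["ee_rot"][1:3]; x=np.array([a*a-b*b,2*a*b]); y=np.array([2*a*b,b*b-a*a])
for j in (-45,-25,0,25,45):
    p=T[:2]+x*.075+y*j/1e3; u,v=proj("wrist",np.r_[p,.039],m); col=g[int(v)-14:int(v)+15,int(round(u))].astype(int); print(j,round(v,1),"edge",int(v)-14+np.argmax(np.abs(np.diff(col)))+.5)
u,v=map(int,proj("wrist",np.r_[T[:2]+x*.06,.039],m))
for r in g[v-12:v+13,u-16:u+17]: print("".join(" .:-=+*#%@"[min(9,q//25)] for q in r))
E
```

```text
[0.54517517 0.00931994 0.01396654] [-4.99602801 -0.02573555 20.1727892 ] [-0.0353119   1.06115995 -0.02387631]
-45 123.4 edge 125.5
-25 122.1 edge 124.5
0 121.5 edge 123.5
25 122.1 edge 124.5
45 123.3 edge 125.5
%%%%%%%%%%%%%%%%%%%%%%%%%%%%%%%%%
%%%%%%%%%%%%%##***####%%%%%%%%%%%
%%%%%%%%%%%####***####*#%%%%%%%%%
%%%%%%%%%#####******##**##%%%%%%%
%%%%%%%%#*###*++===+******#%%%%%%
%%%%%%#####*=---======+*####%%%%%
%%%%%%####*=---========+*###%%%%%
%%%%%####**=--==========+*###%%%%
%%%%######*=-============+*#*#%%%
%%%%######================+#*#%%%
%%%%*###%#-===============+####%%
%%%######*=======++++======*###%%
%%%###*##*-======+++++=====+###%%
%%%###***+-====+*#***+====-=####%
%%%###*++=-===+*#####*====--####%
%%%###+++=-===+######*====-=####%
%%%%%#+=++-===*#######+==--=###%%
%%%%%%*++*--==*#######+==--+###%%
%%%%%%#+++---=+#######+=--=*###%%
%%%%%%#*++----=*####*+=---+###%%%
%%%%%%%#+==---==+***+----=*###%%%
%%%%%%%#*+==-----==-----=*#%%%%%%
%%%%%%%%#*+==----------=*#%%%%%%%
%%%%%%%%%%*++=-------==*#%%%%%%%%
%%%%%%%%%%%#*+======+*##%%%%%%%%%
```

The cover is on a hard stop at the expected height, with the pin visible in the thick hole, level plate edges, and a steady push of about 20 N. Hand in.

```bash
python3 -c "from cell import arm; print(arm.finish_job())"
```

```text
the job is handed in; nothing more can be done
None
```

I handed the job in after about 26 s: the reader was held about 6 cm above the label for over a second and stood back in its tray. The cover is fully home on the base, and the gripper is still pressing it shut with about 20 N.

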